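# Clamp a disk drive with the hex key of a cam screw

## Robot

A 6-joint arm with a two-finger parallel gripper is mounted at the origin on a cart in front of the work surface, level with it; the furniture and walls round the work are solid. World frame = base frame: x ahead of the robot, y to its left, z up, the work surface at z = 0. Lengths are in m, angles in rad, forces in N, time in s.
With the tool pointing down it reaches from about 0.35 to 0.95 m from the base axis. Payload 17.4 kg.
Tool frame: the origin (TCP) lies at the centre of the arm's flange, where the gripper is bolted on; the fingertips stand 186 mm ahead of it and the grasp point (between the pads) lies 167 mm ahead of it (grip_point_offset is the distance from the TCP to the grasp point, in m); z points along the fingers, x is the direction in which the jaws open and shut, and the axes are right-handed (so a half turn about z gives the same grasp; the last joint's range is limited). The gripper opens to 93 mm and grips with 3 to 60 N. Pads are 15 mm wide; open, the fingers measure 128 mm over their backs; the gripper's body (75 mm by 188 mm) begins 65 mm behind the grasp point.
Start: joints at [-1.301, 0.116, 1.442, -0, 1.584, -0.038], TCP at [0.204, -0.643, 0.405] pointing down, gripper open.
Joint ranges: [-2.83, 2.83], [-0.83, 2.19], [0.07, 2.5], [-1.14, 4.28], [0.01, 3], [-2.97, 2.97]. Speed limits (rad/s): [1.89, 1.89, 2.22, 3.14, 3.14, 3.14].

## Interface

Orientations are given as [roll, pitch, yaw] about the fixed x, y, z axes, in that order (R = Rz(yaw) Ry(pitch) Rx(roll)).
In Python, from workcell import observe, get_image, calibration, close_job, grip_point_offset gives the robot as it stands. The module is installed in compiled form; this text tells all that it offers.
- The arm moves only by the tool apply_moves, never from a script. Its argument "rows" is text: rows parted by semicolons, each of 5 numbers parted by spaces: the shift along the tool's x, y, z in mm, then the turn about the tool's z in rad, then the opening in per cent of the stroke, from 0 (shut) to 100 (fully open). In form: x y z turn grip; .... A call has 1 to 5 rows; each row is the pose to reach, as a shift and turn from the pose commanded when the call began, along the tool's axes at that moment; what a row does not reach only later rows make up. A row lasts 1/12 s, in which the tool goes at most 41.7 mm and 7.16 degrees, less where a joint would pass 70% of its speed; a pose out of reach is approached as far as the arm can. A call with a gripper value outside its range is refused whole. The fingers move at their own pace and stop on an object; the grip force is fixed at half the most. Time passes only in rows, so rows that repeat a pose let the fingers close. It gives the time, the measured TCP pose, the force and the opening at its end, in the units of the state.
- observe(): the state, without advancing time (a new reading comes with each control period).
- get_image(name): name is "scene" or "top" or "wrist"; returns (picture, depth): 384x512x3 uint8, blue, green, red; 384x512 float32, m along the optical axis (not along the pixel's ray), 0 where there is no reading.
- calibration(name): a dict with "fx", "fy", "cx", "cy" (pixels), "R" (3x3) and "t" (3): a world point X has camera coordinates R X + t. Camera axes: x right, y down, z forward; pixel columns grow to the right and rows downward; lengths in m; the calibration is good to about 2 mm. A picture is of the moment at which its call begins: read the wrist's pose just before it. calibration takes no time and is no camera call; for the wrist camera it gives the pose at the moment of the call.
- close_job(): hands the job in, once; it reports no verdict.
The state is a dict: "time_s": time; "joint_pos": joint angles; "qd": joint speeds; "tau": joint torques, N m; "ee_pos": TCP position; "tcp_rot": TCP orientation; "wrist_force": force on the tool from outside, world axes, zero at the start; "ft_torque": the same for the moment, N m; "grip_width": finger opening in m.
Only numpy, scipy, OpenCV 4.12 (cv2) and the standard library are available. Lean on these libraries where they do the work, as an engineer would, in place of code of your own. Each camera call takes 0.05 s, during which the arm holds its last target.

## Task

Clamp the disk drive that lies loose in the aluminium fixture, so that its cover can be opened next. Take the thicker of the two T-handled hex keys out of the stand (leave the thinner one there), feel it gently into the recessed hex socket of the fixture's cam screw and push it fully home before you put any turning load on it; then turn it clockwise until the brass cam holds the drive firmly, but does not crush it, against the steel fence. Let go and leave the key standing in the screw.

Things in the scene. Friction and masses are not known exactly. Their poses are not given: they have to be found in the camera images.
- key: Thicker T-handled hex key, 200 g, dark steel, hexagon 14 mm across flats (16.2 over corners), tip edge chamfered over 2 mm. Origin: centre of the tip face; +z up the shaft to the handle, 128 mm long in all. The crossbar (88 mm along the key's x, 17 mm wide along its y, from z 106 to 128) is the handle; two corners of the hexagon lie on the key's x axis, the others every 60 degrees.
- key_grip (a point): Middle of the thicker key's crossbar, on the shaft axis, 117 mm above the tip; same axes as the key. Grip the bar here from above, across its 17 mm flat sides; take a firm grip (40 N or more), for the bar must not twist between the fingers.
- small_key: Thinner T-handled hex key, same build and height, hexagon 10 mm, crossbar 64 x 14 mm. It is too small for the screw and stays in the stand. Origin: centre of the tip face, +z up.
- stand: Fixed grey block, 54 x 190 mm (foot 66 x 202), 45 mm high, that carries the two keys upright in loose round holes 36 mm deep, 48 mm either side of its middle along its y; which key stands where varies, and their yaw varies. Origin: centre of the underside. Crossbars lie roughly along the block's y.
- fixture: Fixed aluminium plate 170 x 150 x 12 mm, screwed to the table. Origin: centre of the underside; +x from the cam screw towards the fence. On it: the drive, the steel fence at +x, a small steel side stop at -y, and the cam screw: knurled black screw head of 30 mm diameter, top 42.5 mm above the table, over an eccentric brass disc.
- socket (a point): On the axis of the cam screw, at the floor of its hex socket, 26.5 mm above the table; axes of the plate. The socket is 14.7 mm across flats, 12 mm deep, below a countersunk mouth (4 mm deep, 25 mm wide on top). How the hexagon is turned is not measured: a key that does not match stops 4 to 12 mm short. Press with 5 to 8 N (not over 15) and turn till it drops. A key fully home has its tip here.
- fence: Steel bar 14 x 108 x 13 mm on the plate; its face to the cam is x = 0 of its frame. The free screw turns with 0.05 N m. 0.5 to 1.6 rad clockwise (from above) from the start the drive meets the fence; then the load on the handle climbs steeply within 0.1 to 0.2 rad: 0.15 to 0.25 N m more than when free is a sound clamp (12 to 30 N on the fence; it stays when released), 45 N crushes the drive.
- drive: Disk drive 70 x 100 x 11 mm, 97 g, lying on the plate between cam and fence with 1 to 5 mm of play. Origin: centre of its underside. Do not handle it: the cam pushes it home. It is the only drive on the plate; others lie on the table.
Mind the look-alikes: they are no part of the job. What is shaped like the key but orange, purple or turquoise is not meant.

How it is judged:
On the way, in this order (a step that is already met when the one before it is completed fails the run):
1. the thicker key is drawn out of the stand (height (world z) of key above 0.055 m), for 0.1 s.
2. the key is fully home in the socket while the drive is still loose (z of key in the frame of socket below 0.0025 m and horizontal distance between key and socket below 0.0025 m and angle between key's own z axis and vertical below 0.12 rad and contact force between drive and fence below 4 N), for 0.1 s.
3. the cam holds the drive firmly against the fence, with the key still home (z of key in the frame of socket below 0.0025 m and horizontal distance between key and socket below 0.0025 m and angle between key's own z axis and vertical below 0.12 rad and contact force between drive and fence above 8 N), for 0.2 s.
At the end, for the whole second after the job is handed in: The key stands at rest in the screw, fully home (its tip within 2.5 mm of the socket floor and of the axis, upright within 0.12 rad); the drive lies flat and at rest, pressed against the fence with more than 8 N (all of step 3 and linear speed of key below 0.02 m/s and angle between drive's own z axis and vertical below 0.05 rad and linear speed of drive below 0.01 m/s); the robot touches nothing.
It fails at once if the drive is put under clamping load (over 4 N on the fence) while the key is not fully home in the socket (contact force between drive and fence above 4 N and not (z of key in the frame of socket below 0.0025 m and horizontal distance between key and socket below 0.0025 m)).
It fails at once if the key is pressed on the screw or fixture with more than 40 N (sum over its contacts) while it is not home (contact force between key and fixture above 40 N and not (z of key in the frame of socket below 0.0025 m and horizontal distance between key and socket below 0.0025 m)).
It fails at once if the drive is crushed: more than 45 N on the fence (contact force between drive and fence above 45 N).
It fails at once if the thinner key is pulled out of its place (distance of small_key from where it was at the start of the episode above 0.03 m).
It also fails if it takes over 67 s, if anything falls off the work surface, if the arm or the gripper's body presses on something with over 40 N, if the wrist force passes 120 N, or if a joint passes its speed limit or range.

## Working session

There is one attempt and no reset: what is moved stays moved. The work goes in short steps, Python scripts to look and compute and a tool call to move; the robot and the scene stay as the last step left them, time stands still between calls to the robot, and variables do not carry over. Pictures are saved under pics/ and viewed, and the job is handed in when it is done.

Besides the shell and the picture viewer there is one more tool, called as name(argument=value, ...) on one line, values as JSON. apply_moves: Moves the arm, as the interface text tells. Its arguments: {"type":"object","properties":{"rows":{"type":"string"}},"required":["rows"]}

```bash
mkdir -p pics; ls
python3 - <<'E'
from workcell import *
import cv2,numpy as np
print(observe(),grip_point_offset)
for n in("scene","top","wrist"):
    im,d=get_image(n); cv2.imwrite(f"pics/{n}0.png",im); np.save(f"pics/{n}0.npy",d)
    c=calibration(n); print(n,c)
E
```

```text
pics
{'time_s': 0.0, 'joint_pos': array([-1.30078199e+00,  1.16462159e-01,  1.44229579e+00,  8.18909302e-06,
        1.58400562e+00, -3.77839751e-02]), 'qd': array([ 7.56430870e-04, -2.19062483e-04,  7.58274250e-05,  1.61549841e-03,
        9.54496934e-05,  7.16026514e-04]), 'tau': array([ 1.01876052e-03, -7.21270466e+01, -6.22607446e+01,  7.80535326e-02,
        2.36870261e-02, -8.90205047e-05]), 'ee_pos': array([ 0.2045008 , -0.64327361,  0.40400217]), 'tcp_rot': array([-3.14154024e+00,  1.16976888e-03, -1.26299788e+00]), 'wrist_force': array([-0.01794921, -0.06343801,  0.07336557]), 'ft_torque': array([ 0.04230463, -0.00996498,  0.04863093]), 'grip_width': 0.09320175460265165} 0.1673
scene {'fx': 439.6205939839234, 'fy': 439.6205939839234, 'cx': 259.5269070308798, 'cy': 191.68932361264066, 'R': array([[-0.88546305, -0.46407974, -0.02419051],
       [-0.17475416,  0.38076122, -0.90800984],
       [ 0.43059978, -0.79978177, -0.41824986]]), 't': array([0.40471976, 0.25648492, 0.6941864 ])}
top {'fx': 454.66009337815484, 'fy': 454.66009337815484, 'cx': 253.68559623887762, 'cy': 186.626365867249, 'R': array([[ 0.02472606, -0.99957765,  0.01526879],
       [-0.98131973, -0.02718365, -0.19045376],
       [ 0.19078839, -0.01027439, -0.98157742]]), 't': array([-0.14729985,  0.54449527,  1.06684661])}
wrist {'fx': 279.44794013858865, 'fy': 279.44794013858865, 'cx': 256.66772672102115, 'cy': 194.2459137875791, 'R': array([[ 3.02436227e-01, -9.53169156e-01, -9.42429061e-04],
       [-9.09838897e-01, -2.88982173e-01,  2.97796047e-01],
       [-2.84122352e-01, -8.92068542e-02, -9.54629052e-01]]), 't': array([-0.67488999, -0.0342115 ,  0.39319691])}
```

View pics/top0.png

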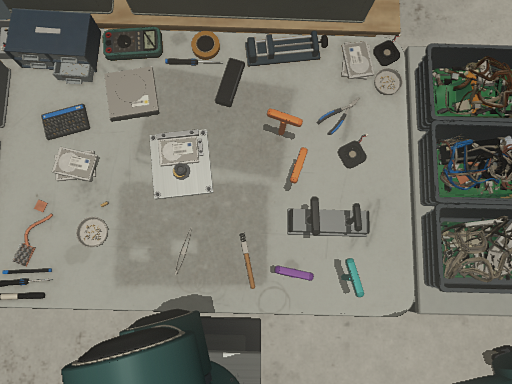

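View pics/scene0.png

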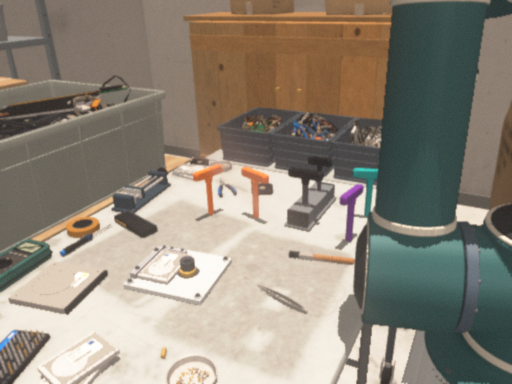

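View pics/wrist0.png

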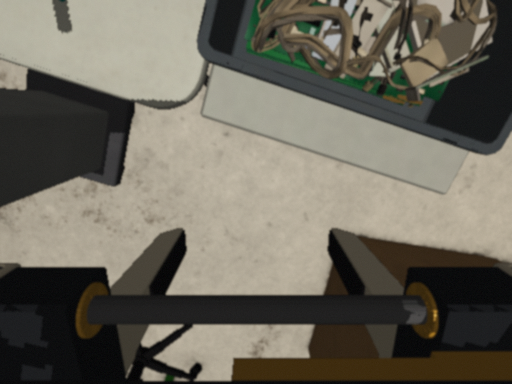

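```bash
cat > h.py <<'E'
import numpy as np,cv2
from workcell import *
def ray(c,u,v):
    d=np.array([(u-c["cx"])/c["fx"],(v-c["cy"])/c["fy"],1.]); R=np.array(c["R"]);t=np.array(c["t"])
    return -R.T@t, R.T@d
def onz(c,u,v,z):
    o,d=ray(c,u,v); return o+d*(z-o[2])/d[2]
def proj(c,X):
    p=np.array(c["R"])@np.array(X)+np.array(c["t"]); return c["fx"]*p[0]/p[2]+c["cx"],c["fy"]*p[1]/p[2]+c["cy"]
def cloud(c,d):
    v,u=np.mgrid[:d.shape[0],:d.shape[1]]
    P=np.dstack([(u-c["cx"])/c["fx"]*d,(v-c["cy"])/c["fy"]*d,d])-np.array(c["t"])
    W=P@np.array(c["R"]); W[d==0]=np.nan; return W
E
python3 - <<'E'
import sys
from h import *
im=cv2.imread("pics/top0.png"); d=np.load("pics/top0.npy"); c=calibration("top")
a=cv2.resize(im[185:255,270:390],None,fx=6,fy=6,interpolation=cv2.INTER_CUBIC)
cv2.imwrite("pics/topA.png",a)
cv2.imwrite("pics/topB.png",cv2.resize(im[120:210,135:235],None,fx=6,fy=6,interpolation=cv2.INTER_CUBIC))
s=cv2.imread("pics/scene0.png")
cv2.imwrite("pics/sceneA.png",cv2.resize(s[140:240,180:380],None,fx=4,fy=4,interpolation=cv2.INTER_CUBIC))
W=cloud(c,d)
Z=W[185:255,270:390,2]
m=((Z>0.1)&(Z<0.16)).astype(np.uint8)
n,l,st,ce=cv2.connectedComponentsWithStats(m)
for i in range(1,n):
    if st[i,4]<20: continue
    P=W[185:255,270:390][l==i]; mu=P.mean(0); r=cv2.minAreaRect(P[:,:2].astype(np.float32)*1000)
    print(st[i],ce[i]+[270,185],mu,r,np.median(P[:,2]))
E
```

```text
[ 40  11  10  39 331] [314.51359517 215.3141994 ] [ 0.47017982 -0.27100411  0.13555396] ((471.6507263183594, -272.1145324707031), (87.9054183959961, 18.40940284729004), 2.6817586421966553) 0.13692782722859173
[ 82  18  10  28 213] [356.57746479 216.79342723] [ 0.46942432 -0.36640843  0.13465389] ((470.084716796875, -368.03778076171875), (61.76385498046875, 15.211341857910156), 4.229395389556885) 0.13628377777789685
```

View pics/topA.png

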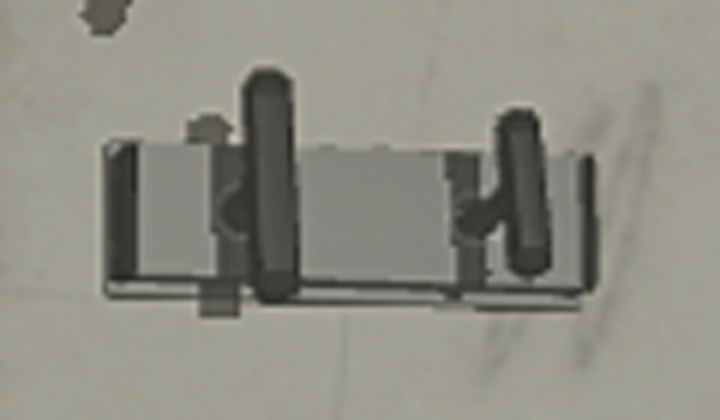

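View pics/topB.png

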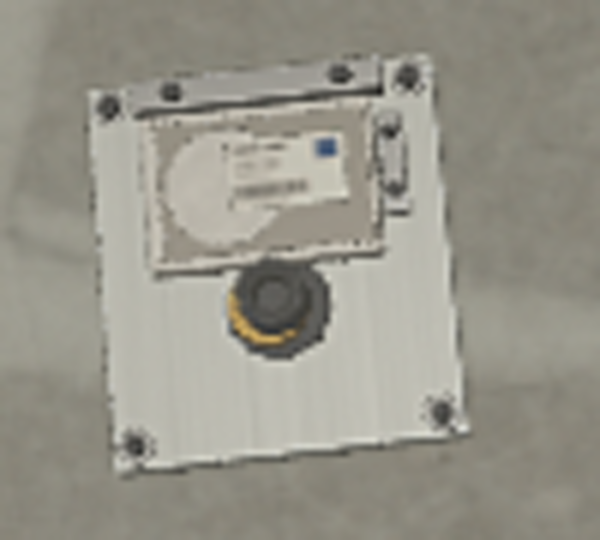

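View pics/sceneA.png

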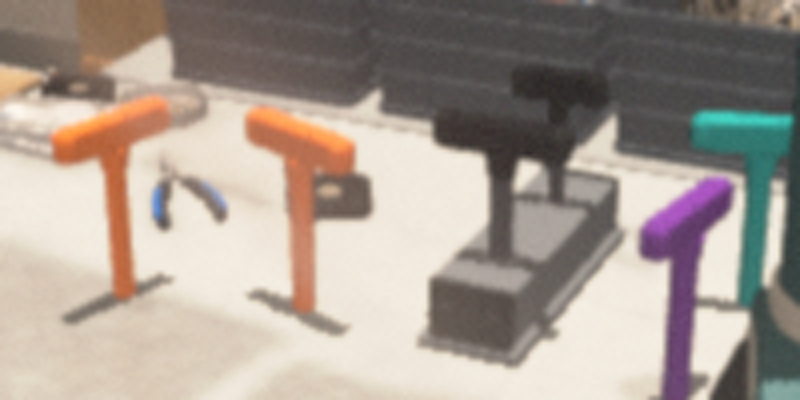

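Thicker = the left key in the top view, (314,215), bar 88×18 mm in dark steel. The right one at (356,217) has a 62×15 mm bar, so it is the thin one. The orange (285,118)/(299,165), purple (291,271) and turquoise (354,277) ones are look-alikes. The fixture screw is at about (180,170). I'm going to the thick key with the half-turned wrist, to keep clockwise range.

apply_moves(rows="-25 -33 0 -0.12 100;-50 -66 0 -0.24 100;-75 -100 0 -0.36 100;-100 -133 0 -0.48 100;-125 -167 0 -0.6 100")

```text
time_s: 0.57
ee_pos: [0.3259, -0.4725, 0.4045]
tcp_rot: [-3.141, 0.0, -0.658]
wrist_force: [0.6, -0.2, 0.8]
grip_width: 0.0933
```

```bash
cat >> h.py <<'E'
def to(p,yaw,P=None):
    s=observe(); e=s["ee_pos"]; y=s["tcp_rot"][2]
    d=np.array(p)-e; x=np.array([np.cos(y),np.sin(y),0]); yy=np.array([np.sin(y),-np.cos(y),0])
    print("ee",e.round(4),"rot",s["tcp_rot"].round(4),"q6",s["joint_pos"][5].round(3),"F",s["wrist_force"].round(1),"w",round(s["grip_width"],4),"t",round(s["time_s"],2))
    print("shift mm",(1000*np.array([d@x,d@yy,-d[2]])).round(1),"turn",round(y-yaw,3))
E
python3 -c "
from h import *
to([.471,-.271,.404],1.571)"
```

```text
ee [ 0.3259 -0.4725  0.4045] rot [-3.1415e+00  2.0000e-04 -6.5750e-01] q6 -0.354 F [ 0.6 -0.2  0.8] w 0.0933 t 0.57
shift mm [  -8.3 -248.2    0.5] turn -2.229
```

apply_moves(rows="0 -41 0 -0.12 100;0 -82 0 -0.24 100;0 -123 0 -0.36 100;0 -164 0 -0.48 100;0 -205 0 -0.6 100")

```text
time_s: 0.98
ee_pos: [0.4522, -0.3107, 0.4047]
tcp_rot: [3.142, -0.0, -0.057]
wrist_force: [0.7, -1.4, 0.2]
grip_width: 0.0931
```

```bash
python3 -c "
from h import *
to([.56,-.271,.43],1.571)"
```

```text
ee [ 0.4522 -0.3107  0.4047] rot [ 3.1415e+00 -1.0000e-04 -5.7200e-02] q6 -0.591 F [ 0.7 -1.4  0.2] w 0.0931 t 0.98
shift mm [105.4 -45.8 -25.3] turn -1.628
```

apply_moves(rows="21 -9 -5 -0.12 100;42 -18 -10 -0.24 100;63 -27 -15 -0.36 100;84 -36 -20 -0.48 100;105 -46 -25 -0.6 100")

```text
time_s: 1.4
ee_pos: [0.5602, -0.2727, 0.4298]
tcp_rot: [-3.141, 0.0, 0.543]
wrist_force: [-0.5, -0.8, -0.0]
grip_width: 0.0924
```

apply_moves(rows="0 0 0 -0.12 100;0 0 0 -0.24 100;0 0 0 -0.36 100;0 0 0 -0.48 100;0 0 0 -0.6 100")

```text
time_s: 1.82
ee_pos: [0.5592, -0.2733, 0.4294]
tcp_rot: [-3.141, -0.0, 1.143]
wrist_force: [-0.1, -0.1, -0.0]
grip_width: 0.0931
```

apply_moves(rows="0 0 0 -0.12 100;0 0 0 -0.24 100;0 0 0 -0.36 100;0 0 0 -0.42 100;0 0 0 -0.42 100")

```text
time_s: 2.23
ee_pos: [0.5591, -0.2734, 0.4295]
tcp_rot: [-3.141, -0.0, 1.56]
wrist_force: [0.3, -0.4, -0.3]
grip_width: 0.0931
```

Run:
```python
from h import *
to([.471,-.271,.293],1.571)
c=calibration("wrist"); im,d=get_image("wrist"); cv2.imwrite("pics/w1.png",im); np.save("pics/w1.npy",d)
np.save("pics/w1c.npy",c,allow_pickle=True)
W=cloud(c,d); Z=W[...,2]
m=((Z>0.1)&(Z<0.16)).astype(np.uint8)
n,l,st,ce=cv2.connectedComponentsWithStats(m)
for i in range(1,n):
    if st[i,4]<100: continue
    P=W[l==i]; q=P[P[:,2]>np.percentile(P[:,2],90)-.004]
    print(st[i],ce[i],np.median(P,0),cv2.minAreaRect(q[:,:2].astype(np.float32)*1000),np.median(q[:,2]))
```

```text
ee [ 0.5591 -0.2734  0.4295] rot [-3.1412e+00 -2.0000e-04  1.5601e+00] q6 -2.056 F [ 0.3 -0.4 -0.3] w 0.0931 t 2.23
shift mm [  1.4 -88.2 136.5] turn -0.011
[ 246   50   23   99 1787] [257.45103525  98.15277001] [ 0.4684912  -0.27163257  0.13748673] ((471.20111083984375, -271.5178527832031), (84.87638854980469, 16.911787033081055), 2.666109085083008) 0.13754228346313724
[ 143   66   29   71 1372] [157.60276968 100.59329446] [ 0.46963969 -0.36422316  0.13686899] ((470.59796142578125, -367.29364013671875), (61.67021560668945, 14.083304405212402), 4.835512161254883) 0.13744270030707534
[   0  153   33  114 1823] [ 10.85189248 224.69884805] [ 0.60893551 -0.55217691  0.1136011 ] ((599.7728881835938, -556.023681640625), (12.66552734375, 110.78059387207031), 89.15998077392578) 0.11837892393281116
[ 274  176   39   75 1392] [292.45833333 212.4375    ] [ 0.58587831 -0.2349877   0.12825726] ((590.37890625, -234.24661254882812), (17.05925178527832, 85.70510864257812), 71.88788604736328) 0.12855374364121397
[283 284  47  11 356] [302.09269663 290.10393258] [ 0.69182336 -0.22062299  0.11575989] ((689.9006958007812, -226.9407958984375), (29.432266235351562, 7.03340482711792), 86.7948989868164) 0.12433332318020908
```

View pics/w1.png

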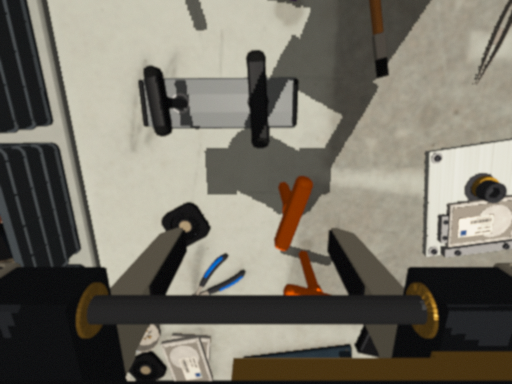

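apply_moves(rows="1 -40 10 -0.057 100;2 -70 40 -0.057 100;2.5 -87.8 75 -0.057 100;2.5 -87.8 105 -0.057 100;2.5 -87.8 105 -0.057 100")

```text
time_s: 2.7
ee_pos: [0.4698, -0.2691, 0.3192]
tcp_rot: [-3.136, -0.004, 1.611]
wrist_force: [1.2, 0.3, -2.2]
grip_width: 0.0927
```

Run:
```python
from h import *
to([.4713,-.2717,.293],1.617)
im,d=get_image("wrist"); cv2.imwrite("pics/w2.png",im)
```

```text
ee [ 0.4698 -0.2691  0.3192] rot [-3.136  -0.0039  1.6106] q6 -2.178 F [ 1.2  0.3 -2.2] w 0.0927 t 2.7
shift mm [-2.6  1.4 26.2] turn -0.006
```

View pics/w2.png

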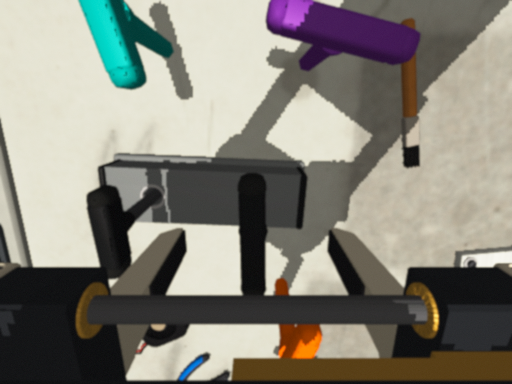

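apply_moves(rows="-2 1 13 -0.006 100;-2 1 26 -0.006 100;-2 1 26 -0.006 100;-2 1 26 -0.006 100")

```text
time_s: 3.08
ee_pos: [0.4729, -0.2716, 0.2986]
tcp_rot: [-3.141, -0.0, 1.62]
wrist_force: [-0.4, 0.4, 0.6]
grip_width: 0.0929
```

Run:
```python
from h import *
to([.4713,-.2717,.293],1.617)
```

```text
ee [ 0.4729 -0.2716  0.2986] rot [-3.1409e+00 -5.0000e-04  1.6199e+00] q6 -2.188 F [-0.4  0.4  0.6] w 0.0929 t 3.08
shift mm [-0.  -1.6  5.6] turn 0.003
```

apply_moves(rows="0 -1.5 5.5 0 100;0 -1.5 5.5 0 50;0 -1.5 5.5 0 0;0 -1.5 5.5 0 0;0 -1.5 5.5 0 0")

```text
time_s: 3.5
ee_pos: [0.471, -0.2717, 0.2936]
tcp_rot: [3.141, 0.0, 1.62]
wrist_force: [0.1, 0.2, -0.1]
grip_width: 0.0708
```

apply_moves(rows="0 0 0 0 0;0 0 0 0 0;0 0 0 0 0;0 0 0 0 0;0 0 0 0 0")

```text
time_s: 3.92
ee_pos: [0.471, -0.2717, 0.2933]
tcp_rot: [3.142, -0.0, 1.62]
wrist_force: [-0.3, 0.1, 0.5]
grip_width: 0.0375
```

Run:
```python
from h import *
to([.4713,-.2717,.293],1.617)
im,d=get_image("wrist"); cv2.imwrite("pics/w3.png",im)
```

```text
ee [ 0.471  -0.2717  0.2933] rot [ 3.1416 -0.      1.62  ] q6 -2.19 F [-0.3  0.1  0.5] w 0.0375 t 3.92
shift mm [-0.   0.3  0.3] turn 0.003
```

View pics/w3.png

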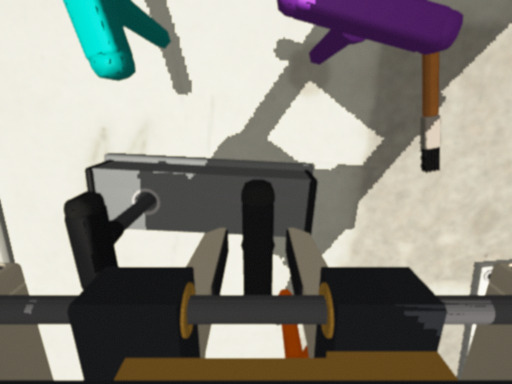

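Fingers are closing symmetrically around the thick bar (258,220). I'll keep closing.

apply_moves(rows="0 0 0 0 0;0 0 0 0 0;0 0 0 0 0;0 0 0 0 0;0 0 0 0 0")

```text
time_s: 4.38
ee_pos: [0.471, -0.2717, 0.2933]
tcp_rot: [3.142, -0.0, 1.62]
wrist_force: [0.2, 0.2, 0.3]
grip_width: 0.0166
```

apply_moves(rows="0 0 0 0 0;0 0 0 0 0;0 0 0 0 0;0 0 0 0 0;0 0 0 0 0")

```text
time_s: 4.8
ee_pos: [0.471, -0.2717, 0.2932]
tcp_rot: [-3.142, -0.0, 1.62]
wrist_force: [0.7, 0.7, 0.8]
grip_width: 0.0169
```

apply_moves(rows="0 0 -10 0 0;0 0 -25 0 0;0 0 -45 0 0;0 0 -65 0 0;0 0 -85 0 0")

```text
time_s: 5.22
ee_pos: [0.4708, -0.2716, 0.3798]
tcp_rot: [-3.142, 0.0, 1.62]
wrist_force: [0.4, -1.4, -1.9]
grip_width: 0.0168
```

apply_moves(rows="0 0 -15 0 0;0 0 -15 0 0")

```text
time_s: 5.38
ee_pos: [0.4711, -0.2718, 0.397]
tcp_rot: [3.138, 0.003, 1.62]
wrist_force: [0.5, 0.1, -1.7]
grip_width: 0.0167
```

Run:
```python
from h import *
to([.4713,-.2717,.393],1.617)
im,d=get_image("top"); cv2.imwrite("pics/t4.png",im);np.save("pics/t4.npy",d)
c=calibration("top")
cv2.imwrite("pics/t4A.png",cv2.resize(im[120:260,135:390],None,fx=3,fy=3,interpolation=cv2.INTER_CUBIC))
im,d=get_image("scene"); cv2.imwrite("pics/s4.png",im)
cv2.imwrite("pics/s4A.png",cv2.resize(im[100:300,110:390],None,fx=2.8,fy=2.8,interpolation=cv2.INTER_CUBIC))
```

```text
ee [ 0.4711 -0.2718  0.397 ] rot [3.1379e+00 2.7000e-03 1.6200e+00] q6 -2.19 F [ 0.5  0.1 -1.7] w 0.0167 t 5.38
shift mm [0.  0.2 4. ] turn 0.003
```

View pics/s4A.png

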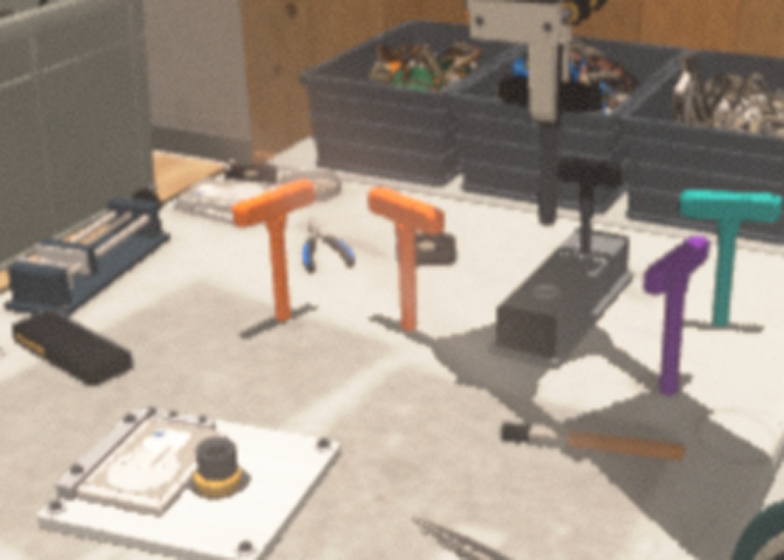

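The key is out and hanging upright at (545,170) in the crop. The thin key is still in the stand. Next I locate the screw from the first images.

Run:
```python
from h import *
c=calibration("top"); 
for n in("top0","t4"):
    im=cv2.imread(f"pics/{n}.png"); d=np.load(f"pics/{n}.npy")
    W=cloud(c,d); Z=W[...,2]
    sub=(slice(150,190),slice(160,200))
    m=(np.abs(Z[sub]-.0425)<.005)
    P=W[sub][m]; print(n,m.sum(),P.mean(0),cv2.minEnclosingCircle(P[:,:2].astype(np.float32)*1000),np.median(P[:,2]))
    g=im.max(2); mp=((Z>0.005)&(Z<.03)).astype(np.uint8); 
    nn,l,st,ce=cv2.connectedComponentsWithStats(((Z>0.008)&(Z<.05)).astype(np.uint8))
    i=l[150:195,160:200].max(); i=np.bincount(l[185:195,160:200].ravel())[1:].argmax()+1
    Q=W[l==i]; print(st[i],cv2.minAreaRect(Q[:,:2].astype(np.float32)*1000))
c=calibration("scene"); im=cv2.imread("pics/scene0.png"); d=np.load("pics/scene0.npy"); W=cloud(c,d)
sub=(slice(245,285),slice(165,210)); P=W[sub].reshape(-1,3); P=P[np.abs(P[:,2]-.0425)<.003]
print(len(P),P.mean(0),cv2.minEnclosingCircle(P[:,:2].astype(np.float32)*1000))
```

```text
top0 75 [0.59262566 0.05387945 0.04147507] ((592.656005859375, 54.037899017333984), 14.679518699645996) 0.04133676665874516
[ 149  129   64   70 3713] ((613.38330078125, 57.1131706237793), (171.5337371826172, 150.409912109375), 8.15524673461914)
t4 78 [0.59259615 0.05446888 0.04171509] ((592.3245849609375, 54.47642517089844), 14.673855781555176) 0.04147521658854757
[ 149  129   64   70 3711] ((612.7952270507812, 57.2099494934082), (171.63504028320312, 150.32962036132812), 8.018438339233398)
72 [0.59226022 0.0568549  0.04116129] ((592.7943725585938, 56.65502166748047), 15.286852836608887)
```

apply_moves(rows="35 0 0 0 0;75 5 0 0 0;110 25 0 0 0;145 50 0 0 0;175 80 0 0 0")

```text
time_s: 5.9
ee_pos: [0.5407, -0.0924, 0.3921]
tcp_rot: [-3.141, -0.0, 1.62]
wrist_force: [0.8, -0.0, -0.7]
grip_width: 0.0169
```

apply_moves(rows="28 28 0 0 0;56 56 0 0 0;84 84 0 0 0;112 112 0 0 0;142 136 0 0 0")

```text
time_s: 6.32
ee_pos: [0.671, 0.0557, 0.3909]
tcp_rot: [-3.139, 0.0, 1.62]
wrist_force: [0.2, -0.8, -1.7]
grip_width: 0.0164
```

apply_moves(rows="0 0 0 0 0;0 0 0 0 0;0 0 0 0 0")

```text
time_s: 6.57
ee_pos: [0.6697, 0.054, 0.3915]
tcp_rot: [-3.139, 0.0, 1.62]
wrist_force: [0.3, 0.1, -2.4]
grip_width: 0.017
```

Run:
```python
from h import *
to([.5925,.055,.393],1.617)
c=calibration("wrist"); im,d=get_image("wrist"); cv2.imwrite("pics/w5.png",im); np.save("pics/w5.npy",d); np.save("pics/w5c.npy",c,allow_pickle=True)
W=cloud(c,d); m=np.abs(W[...,2]-.0425)<.004
m[:, :150]=0;m[:,370:]=0
n,l,st,ce=cv2.connectedComponentsWithStats(m.astype(np.uint8))
for i in range(1,n):
    if st[i,4]>40:
        P=W[l==i]; print(st[i],ce[i],P.mean(0),cv2.minEnclosingCircle(P[:,:2].astype(np.float32)*1000),np.median(P[:,2]))
print(proj(c,[.5925,.055,.0425]))
```

```text
ee [0.6697 0.054  0.3915] rot [-3.1392e+00  2.0000e-04  1.6204e+00] q6 -1.578 F [ 0.3  0.1 -2.4] w 0.017 t 6.57
shift mm [  4.9 -77.   -1.5] turn 0.003
[249 100  26  28 399] [261.50877193 113.37092732] [0.59291182 0.05549607 0.04206271] ((593.1882934570312, 55.409278869628906), 14.793070793151855) 0.042203702752975365
(np.float64(261.0958203040033), np.float64(113.03727194212914))
```

View pics/w5.png

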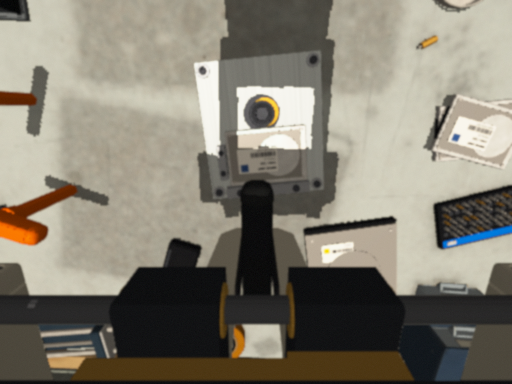

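Screw head at (261,113) in the wrist view, world (0.593, 0.0553), and all three views agree. I'll check whether the hexagon shows.

Run:
```python
from h import *
im=cv2.imread("pics/w5.png")[92:134,240:284]
g=np.clip((im.astype(float)/255)**0.5*255*1.1,0,255).astype(np.uint8)
cv2.imwrite("pics/w5A.png",cv2.resize(g,None,fx=13,fy=13,interpolation=cv2.INTER_CUBIC))
```

```text
(no output)
```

View pics/w5A.png

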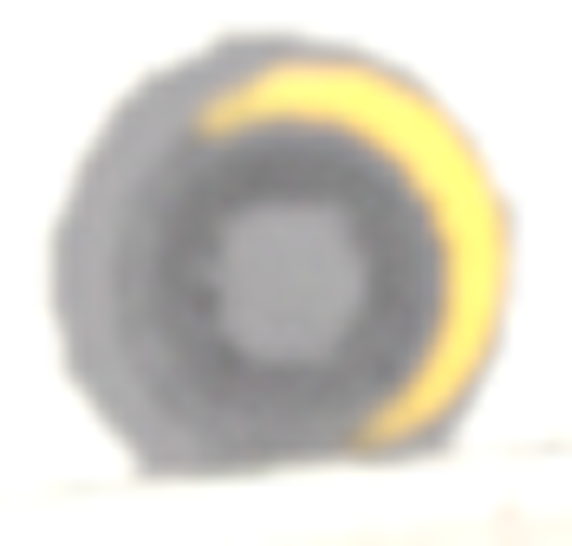

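Run:
```python
from h import *
im=cv2.imread("pics/w5.png"); c=np.load("pics/w5c.npy",allow_pickle=True).item()
# rectify screw patch on plane z=.0385 (hex mouth rim) to world, 0.1mm/px
for z in (.0385,.03):
    src=[];dst=[]
    for dx,dy in((-.015,-.015),(-.015,.015),(.015,.015),(.015,-.015)):
        src.append(proj(c,[.593+dx,.0553+dy,z])); dst.append(((dy+.015)*1e4,(dx+.015)*1e4))
    H=cv2.getPerspectiveTransform(np.float32(src),np.float32(dst))
    g=cv2.warpPerspective(cv2.cvtColor(im,cv2.COLOR_BGR2GRAY),H,(300,300),flags=cv2.INTER_CUBIC)
    g=cv2.normalize(np.clip(g,10,90),None,0,255,cv2.NORM_MINMAX)
    cv2.imwrite(f"pics/rect{z}.png",cv2.resize(g,None,fx=1.7,fy=1.7))
    b=cv2.GaussianBlur(g,(0,0),4); t,m=cv2.threshold(b[70:230,70:230],0,255,cv2.THRESH_OTSU); 
    n,l,st,ce=cv2.connectedComponentsWithStats(m); i=l[80,80]; print(z,t,i,st[i],ce[i])
    if i:
        cn=max(cv2.findContours((l==i).astype(np.uint8),0,1)[0],key=cv2.contourArea)[:,0,:]-ce[i]
        th=np.arctan2(cn[:,0],cn[:,1]); r=np.hypot(*cn.T) # angle from world x toward y
        o=np.argsort(th); tt=np.linspace(-np.pi,np.pi,720); rr=np.interp(tt,th[o],r[o],period=2*np.pi)
        for k in (1,2,3,4,5,6): 
            f=(rr*np.exp(1j*k*tt)).mean(); print(k,abs(f)/rr.mean(),np.degrees(np.angle(f))/k)
```

```text
0.0385 160.0 1 [   20    12   133   133 14192] [86.08279312 76.83504791]
1 0.0011942287006070959 156.9303004461058
2 0.014038723867271155 -1.84434849645997
3 0.00872406412698248 -5.920473222038365
4 0.014952060630549418 -37.88014358402241
5 0.011408124350367204 20.085704425970373
6 0.01040400306419965 29.480766442363215
0.03 161.0 1 [   20    12   136   136 14887] [87.61644388 78.24094848]
1 0.0012125904087242996 158.38165158024094
2 0.01405277407369472 -1.866618381116409
3 0.008522137913044882 -6.503097593090946
4 0.014460654037680255 -37.94074074474905
5 0.011252645046767366 20.1792155638922
6 0.010159905752616643 29.478920207991198
```

View pics/rect0.03.png

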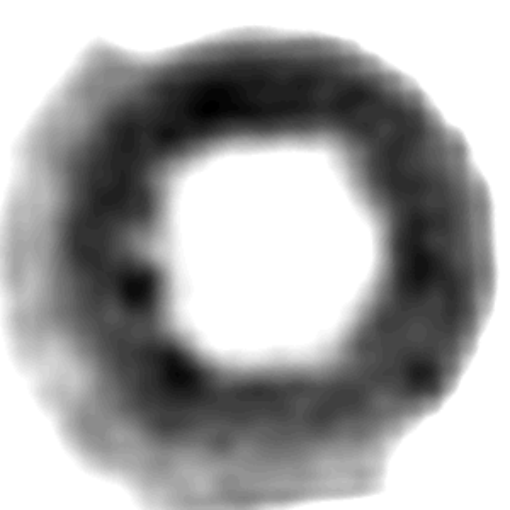

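Socket corners are at about 29° from world x, against about 3° for the key. I'll turn about 30° counter-clockwise while moving above the screw.

apply_moves(rows="1 -20 0 -0.11 0;3 -40 0 -0.22 0;4 -60 0 -0.33 0;5 -77 5 -0.43 0;5 -77 15 -0.51 0")

```text
time_s: 7.03
ee_pos: [0.59, 0.0542, 0.3798]
tcp_rot: [3.139, 0.001, 2.134]
wrist_force: [0.8, -0.1, -2.1]
grip_width: 0.0168
```

apply_moves(rows="0 0 8 0 0;0 0 15 0 0;0 0 20 0 0;0 0 25 0 0;0 0 25 0 0")

```text
time_s: 7.45
ee_pos: [0.5927, 0.055, 0.3519]
tcp_rot: [-3.14, -0.001, 2.128]
wrist_force: [-0.2, 0.4, -2.0]
grip_width: 0.0169
```

Run:
```python
from h import *
to([.593,.0553,.345],2.13)
for n in("scene","top"):
    c=calibration(n); im,d=get_image(n); cv2.imwrite(f"pics/{n}6.png",im); np.save(f"pics/{n}6.npy",d)
    u,v=map(int,proj(c,[.593,.0553,.05])); print(n,u,v)
    cv2.imwrite(f"pics/{n}6A.png",cv2.resize(im[v-50:v+30,u-50:u+50],None,fx=7,fy=7,interpolation=cv2.INTER_CUBIC))
```

```text
ee [0.5927 0.055  0.3519] rot [-3.1402e+00 -8.0000e-04  2.1284e+00] q6 -2.079 F [-0.2  0.4 -2. ] w 0.0169 t 7.45
shift mm [0.1 0.4 6.9] turn -0.002
scene 186 255
top 178 167
```

View pics/scene6A.png

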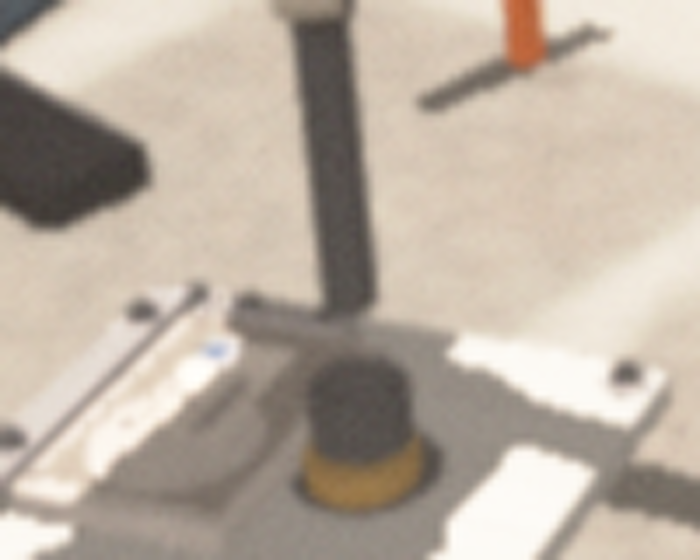

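Key axis points at the head centre. Descending to just above the mouth, then gently.

apply_moves(rows="0 0.4 8 0 0;0 0.4 16 0 0;0 0.4 20 0 0;0 0.4 22 0 0;0 0.4 22 0 0")

```text
time_s: 7.97
ee_pos: [0.5929, 0.0555, 0.3304]
tcp_rot: [-3.141, -0.001, 2.13]
wrist_force: [0.0, -0.5, -2.3]
grip_width: 0.0166
```

apply_moves(rows="0 0 1 0 0;0 0 2 0 0;0 0 3 0 0;0 0 4 0 0;0 0 4 0 0")

```text
time_s: 8.38
ee_pos: [0.5929, 0.0554, 0.3271]
tcp_rot: [-3.142, -0.0, 2.13]
wrist_force: [-0.2, -0.9, -2.1]
grip_width: 0.0168
```

apply_moves(rows="0 0 1 0 0;0 0 2 0 0;0 0 2 0 0")

```text
time_s: 8.63
ee_pos: [0.5929, 0.0554, 0.325]
tcp_rot: [-3.141, -0.0, 2.13]
wrist_force: [0.3, 1.0, -2.0]
grip_width: 0.0169
```

apply_moves(rows="0 0 1 0 0;0 0 1.5 0 0;0 0 1.5 0 0")

```text
time_s: 8.88
ee_pos: [0.5929, 0.0554, 0.3236]
tcp_rot: [-3.141, -0.0, 2.13]
wrist_force: [-0.0, 0.3, -2.3]
grip_width: 0.0167
```

apply_moves(rows="0 0 1 0 0;0 0 1 0 0;0 0 1 0 0")

```text
time_s: 9.13
ee_pos: [0.5929, 0.0554, 0.3227]
tcp_rot: [-3.141, -0.0, 2.13]
wrist_force: [0.3, -0.1, -2.5]
grip_width: 0.0168
```

apply_moves(rows="0 0 1 0 0;0 0 1 0 0;0 0 1 0 0")

```text
time_s: 9.38
ee_pos: [0.5929, 0.0554, 0.3217]
tcp_rot: [-3.141, -0.0, 2.13]
wrist_force: [0.3, -0.6, -1.6]
grip_width: 0.0168
```

apply_moves(rows="0 0 1 0 0;0 0 1 0 0;0 0 1 0 0")

```text
time_s: 9.63
ee_pos: [0.5929, 0.0554, 0.3207]
tcp_rot: [-3.142, -0.0, 2.13]
wrist_force: [-0.4, 0.5, -1.2]
grip_width: 0.0174
```

apply_moves(rows="0 0 0.5 0 0;0 0 0.5 0 0;0 0 0.5 0 0")

```text
time_s: 9.88
ee_pos: [0.5929, 0.0555, 0.3202]
tcp_rot: [-3.142, -0.0, 2.13]
wrist_force: [-0.3, -0.5, -2.1]
grip_width: 0.0165
```

apply_moves(rows="0 0 1 0 0;0 0 1 0 0;0 0 1 0 0")

```text
time_s: 10.13
ee_pos: [0.5929, 0.0555, 0.3191]
tcp_rot: [-3.141, -0.0, 2.13]
wrist_force: [-0.0, 0.4, -1.6]
grip_width: 0.0167
```

apply_moves(rows="0 0 1 0 0;0 0 1 0 0;0 0 1 0 0")

```text
time_s: 10.38
ee_pos: [0.5929, 0.0554, 0.3182]
tcp_rot: [-3.141, -0.0, 2.13]
wrist_force: [-0.8, 0.6, -1.5]
grip_width: 0.0169
```

apply_moves(rows="0 0 1 0 0;0 0 1 0 0;0 0 1 0 0")

```text
time_s: 10.63
ee_pos: [0.5929, 0.0555, 0.3171]
tcp_rot: [-3.141, -0.0, 2.13]
wrist_force: [-0.7, 0.6, -2.0]
grip_width: 0.017
```

apply_moves(rows="0 0 1 0 0;0 0 1 0 0;0 0 1 0 0")

```text
time_s: 10.88
ee_pos: [0.5929, 0.0555, 0.3162]
tcp_rot: [-3.141, -0.0, 2.13]
wrist_force: [-0.8, 0.3, -1.3]
grip_width: 0.0168
```

Run:
```python
from h import *
to([.593,.0553,.345],2.13)
s=observe(); print(s["ft_torque"])
for n in("scene",):
    c=calibration(n); im,d=get_image(n)
    u,v=186,255
    cv2.imwrite(f"pics/{n}7A.png",cv2.resize(im[v-50:v+30,u-50:u+50],None,fx=7,fy=7,interpolation=cv2.INTER_CUBIC))
```

```text
ee [0.5929 0.0555 0.3162] rot [-3.1415e+00 -1.0000e-04  2.1300e+00] q6 -2.08 F [-0.8  0.3 -1.3] w 0.0168 t 10.88
shift mm [ -0.2  -0.  -28.8] turn -0.0
[ 0.38789984  0.15355383 -0.04823247]
```

View pics/scene7A.png

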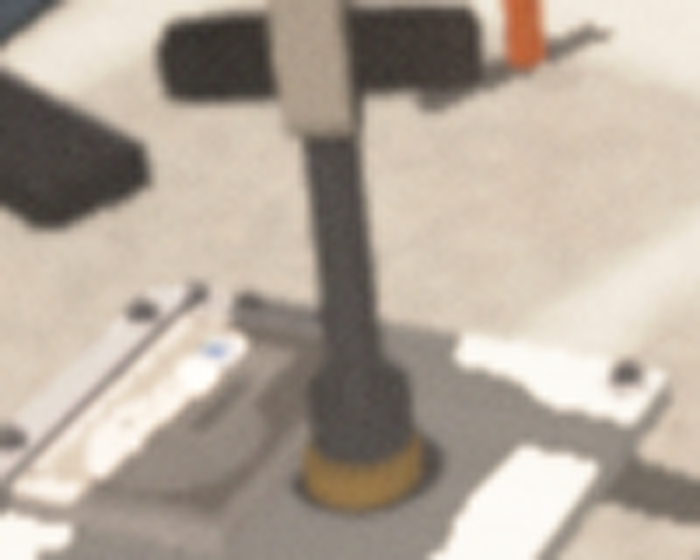

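The key is going into the socket without resistance. Carry on to the floor.

apply_moves(rows="0 0 1 0 0;0 0 2 0 0;0 0 2 0 0")

```text
time_s: 11.18
ee_pos: [0.5929, 0.0554, 0.3141]
tcp_rot: [-3.142, -0.0, 2.13]
wrist_force: [-0.9, 0.6, 0.3]
grip_width: 0.0164
```

apply_moves(rows="0 0 1 0 0;0 0 1.5 0 0;0 0 1.5 0 0")

```text
time_s: 11.43
ee_pos: [0.5929, 0.0554, 0.3127]
tcp_rot: [-3.142, -0.0, 2.13]
wrist_force: [-2.2, 1.0, 0.5]
grip_width: 0.0169
```

apply_moves(rows="0 0 1 0 0;0 0 1 0 0;0 0 1 0 0")

```text
time_s: 11.68
ee_pos: [0.5929, 0.0554, 0.3117]
tcp_rot: [-3.142, -0.0, 2.13]
wrist_force: [-0.5, 2.1, 0.0]
grip_width: 0.0169
```

apply_moves(rows="0 0 1 0 0;0 0 1 0 0;0 0 1 0 0")

```text
time_s: 11.93
ee_pos: [0.5929, 0.0554, 0.3107]
tcp_rot: [-3.142, -0.0, 2.13]
wrist_force: [-0.8, 1.3, -0.1]
grip_width: 0.0174
```

apply_moves(rows="0 0 0.5 0 0;0 0 0.5 0 0;0 0 0.5 0 0")

```text
time_s: 12.18
ee_pos: [0.593, 0.0554, 0.3107]
tcp_rot: [3.141, 0.0, 2.13]
wrist_force: [-2.3, 2.0, 5.4]
grip_width: 0.0163
```

Contact at TCP z 0.3107, which is exactly the computed home height, with 7 N of press. Now I turn clockwise, watching the moment.

```bash
cat > s.py <<'E'
from workcell import observe
s=observe(); print(round(s["time_s"],2),"yaw",s["tcp_rot"].round(4),"z",s["ee_pos"].round(4),"F",s["wrist_force"].round(1),"M",s["ft_torque"].round(3),"t6",s["tau"][5].round(3),"w",round(s["grip_width"],4))
E
python3 s.py
```

```text
12.18 yaw [3.1411e+00 2.0000e-04 2.1299e+00] z [0.593  0.0554 0.3107] F [-2.3  2.   5.4] M [ 0.552  0.428 -0.027] t6 -0.016 w 0.0163
```

apply_moves(rows="0 0 0 0.03 0;0 0 0 0.06 0;0 0 0 0.1 0;0 0 0 0.1 0;0 0 0 0.1 0")

```text
time_s: 12.6
ee_pos: [0.593, 0.0554, 0.3107]
tcp_rot: [3.141, 0.0, 2.031]
wrist_force: [-1.5, 0.8, 5.5]
grip_width: 0.0168
```

```bash
python3 s.py
```

```text
12.6 yaw [3.1410e+00 4.0000e-04 2.0309e+00] z [0.593  0.0554 0.3107] F [-1.5  0.8  5.5] M [ 0.383  0.263 -0.007] t6 0.334 w 0.0168
```

apply_moves(rows="0 0 0 0.04 0;0 0 0 0.08 0;0 0 0 0.12 0;0 0 0 0.15 0;0 0 0 0.15 0")

```text
time_s: 13.02
ee_pos: [0.593, 0.0554, 0.3107]
tcp_rot: [3.141, 0.0, 1.879]
wrist_force: [-2.1, 0.3, 5.4]
grip_width: 0.0169
```

```bash
python3 s.py
```

```text
13.02 yaw [3.1410e+00 2.0000e-04 1.8793e+00] z [0.593  0.0554 0.3107] F [-2.1  0.3  5.4] M [0.403 0.376 0.043] t6 0.961 w 0.0169
```

apply_moves(rows="0 0 0 0.04 0;0 0 0 0.08 0;0 0 0 0.12 0;0 0 0 0.15 0;0 0 0 0.15 0")

```text
time_s: 13.43
ee_pos: [0.593, 0.0554, 0.3106]
tcp_rot: [3.141, 0.0, 1.729]
wrist_force: [-1.5, 0.8, 5.9]
grip_width: 0.0166
```

```bash
python3 s.py
```

```text
13.43 yaw [3.1410e+00 2.0000e-04 1.7293e+00] z [0.593  0.0554 0.3106] F [-1.5  0.8  5.9] M [0.357 0.417 0.072] t6 0.96 w 0.0166
```

apply_moves(rows="0 0 0 0.02 0;0 0 0 0.04 0;0 0 0 0.06 0;0 0 0 0.06 0")

```text
time_s: 13.77
ee_pos: [0.593, 0.0554, 0.3106]
tcp_rot: [3.141, 0.0, 1.67]
wrist_force: [-1.3, 1.0, 5.2]
grip_width: 0.0169
```

```bash
python3 s.py
```

```text
13.77 yaw [3.141e+00 2.000e-04 1.670e+00] z [0.593  0.0554 0.3106] F [-1.3  1.   5.2] M [0.296 0.358 0.087] t6 0.612 w 0.0169
```

apply_moves(rows="0 0 0 0.02 0;0 0 0 0.04 0;0 0 0 0.06 0;0 0 0 0.06 0")

```text
time_s: 14.1
ee_pos: [0.593, 0.0554, 0.3106]
tcp_rot: [3.141, 0.0, 1.61]
wrist_force: [-1.5, 0.6, 4.8]
grip_width: 0.0167
```

```bash
python3 s.py
```

```text
14.1 yaw [3.141e+00 2.000e-04 1.610e+00] z [0.593  0.0554 0.3106] F [-1.5  0.6  4.8] M [0.239 0.331 0.015] t6 0.612 w 0.0167
```

apply_moves(rows="0 0 0 0.02 0;0 0 0 0.04 0;0 0 0 0.06 0;0 0 0 0.06 0")

```text
time_s: 14.43
ee_pos: [0.593, 0.0554, 0.3107]
tcp_rot: [3.141, 0.0, 1.55]
wrist_force: [-2.2, 0.6, 5.5]
grip_width: 0.0168
```

```bash
python3 s.py
```

```text
14.43 yaw [3.1409e+00 2.0000e-04 1.5500e+00] z [0.593  0.0554 0.3107] F [-2.2  0.6  5.5] M [0.16  0.377 0.003] t6 0.612 w 0.0168
```

apply_moves(rows="0 0 0 0.02 0;0 0 0 0.04 0;0 0 0 0.06 0;0 0 0 0.06 0")

```text
time_s: 14.77
ee_pos: [0.593, 0.0554, 0.3107]
tcp_rot: [3.141, 0.0, 1.49]
wrist_force: [-1.9, 0.0, 5.6]
grip_width: 0.0166
```

```bash
python3 s.py
```

```text
14.77 yaw [3.1410e+00 2.0000e-04 1.4901e+00] z [0.593  0.0554 0.3107] F [-1.9  0.   5.6] M [0.132 0.371 0.037] t6 0.613 w 0.0166
```

apply_moves(rows="0 0 0 0.02 0;0 0 0 0.04 0;0 0 0 0.06 0;0 0 0 0.06 0")

```text
time_s: 15.1
ee_pos: [0.593, 0.0554, 0.3106]
tcp_rot: [3.141, 0.0, 1.43]
wrist_force: [-2.5, 0.9, 5.9]
grip_width: 0.0167
```

```bash
python3 s.py
python3 - <<'E'
from h import *
im,d=get_image("top"); cv2.imwrite("pics/t8.png",cv2.resize(im[120:210,135:235],None,fx=6,fy=6,interpolation=cv2.INTER_CUBIC))
E
```

```text
15.1 yaw [3.1411e+00 2.0000e-04 1.4300e+00] z [0.593  0.0554 0.3106] F [-2.5  0.9  5.9] M [0.132 0.391 0.031] t6 0.619 w 0.0167
```

View pics/t8.png

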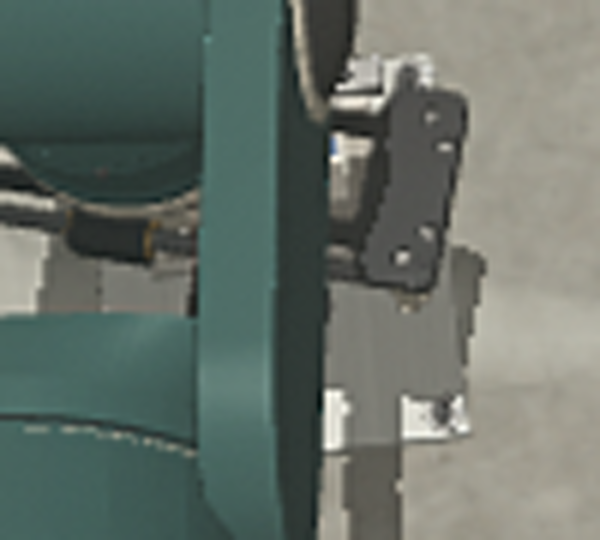

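The top view is blocked by the arm (only the right edge of the fixture is visible). Continuing on the moment.

apply_moves(rows="0 0 0 0.02 0;0 0 0 0.04 0;0 0 0 0.06 0;0 0 0 0.06 0")

```text
time_s: 15.48
ee_pos: [0.593, 0.0553, 0.3106]
tcp_rot: [3.141, 0.0, 1.37]
wrist_force: [-2.2, 0.7, 5.5]
grip_width: 0.0167
```

```bash
python3 s.py
```

```text
15.48 yaw [3.141e+00 2.000e-04 1.370e+00] z [0.593  0.0553 0.3106] F [-2.2  0.7  5.5] M [0.051 0.415 0.025] t6 0.619 w 0.0167
```

apply_moves(rows="0 0 0 0.02 0;0 0 0 0.04 0;0 0 0 0.06 0;0 0 0 0.06 0")

```text
time_s: 15.82
ee_pos: [0.593, 0.0553, 0.3107]
tcp_rot: [3.141, 0.0, 1.31]
wrist_force: [-1.8, -0.1, 5.9]
grip_width: 0.0169
```

```bash
python3 s.py
```

```text
15.82 yaw [3.141e+00 2.000e-04 1.310e+00] z [0.593  0.0553 0.3107] F [-1.8 -0.1  5.9] M [0.037 0.409 0.066] t6 0.619 w 0.0169
```

apply_moves(rows="0 0 0 0.02 0;0 0 0 0.04 0;0 0 0 0.06 0;0 0 0 0.06 0")

```text
time_s: 16.15
ee_pos: [0.593, 0.0553, 0.3107]
tcp_rot: [3.141, 0.0, 1.25]
wrist_force: [-1.5, -0.1, 5.2]
grip_width: 0.0171
```

```bash
python3 s.py
python3 - <<'E'
from h import *
im,d=get_image("scene"); cv2.imwrite("pics/s9.png",cv2.resize(im[205:305,120:240],None,fx=6,fy=6,interpolation=cv2.INTER_CUBIC))
E
```

```text
16.15 yaw [3.141e+00 2.000e-04 1.250e+00] z [0.593  0.0553 0.3107] F [-1.5 -0.1  5.2] M [-0.029  0.442  0.045] t6 0.619 w 0.0171
```

View pics/s9.png

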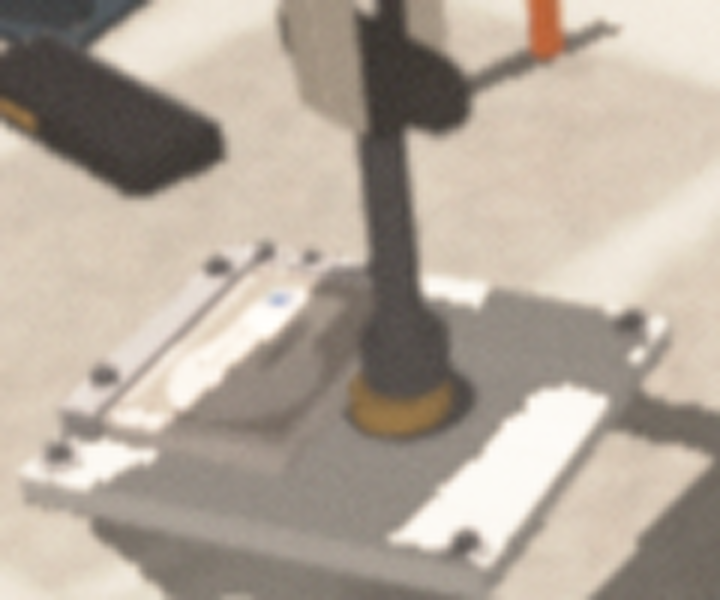

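The bar turned with the gripper, and the key stands in the head at (405,350). Continuing.

apply_moves(rows="0 0 0 0.02 0;0 0 0 0.04 0;0 0 0 0.05 0;0 0 0 0.05 0")

```text
time_s: 16.53
ee_pos: [0.593, 0.0553, 0.3106]
tcp_rot: [3.141, 0.0, 1.201]
wrist_force: [-3.0, 0.6, 6.0]
grip_width: 0.017
```

```bash
python3 s.py
```

```text
16.53 yaw [3.1410e+00 2.0000e-04 1.2006e+00] z [0.593  0.0553 0.3106] F [-3.   0.6  6. ] M [0.033 0.468 0.054] t6 0.404 w 0.017
```

apply_moves(rows="0 0 0 0.02 0;0 0 0 0.04 0;0 0 0 0.05 0;0 0 0 0.05 0")

```text
time_s: 16.87
ee_pos: [0.593, 0.0553, 0.3107]
tcp_rot: [3.141, 0.0, 1.151]
wrist_force: [-2.1, 0.2, 5.9]
grip_width: 0.0167
```

```bash
python3 s.py
```

```text
16.87 yaw [3.1410e+00 2.0000e-04 1.1506e+00] z [0.593  0.0553 0.3107] F [-2.1  0.2  5.9] M [-0.095  0.529  0.027] t6 0.404 w 0.0167
```

apply_moves(rows="0 0 0 0.02 0;0 0 0 0.04 0;0 0 0 0.05 0;0 0 0 0.05 0")

```text
time_s: 17.2
ee_pos: [0.593, 0.0553, 0.3107]
tcp_rot: [3.141, 0.0, 1.101]
wrist_force: [-2.8, -0.4, 6.4]
grip_width: 0.0168
```

```bash
python3 s.py
```

```text
17.2 yaw [3.1410e+00 2.0000e-04 1.1006e+00] z [0.593  0.0553 0.3107] F [-2.8 -0.4  6.4] M [-0.105  0.496 -0.01 ] t6 0.405 w 0.0168
```

apply_moves(rows="0 0 0 0.02 0;0 0 0 0.04 0;0 0 0 0.05 0;0 0 0 0.05 0")

```text
time_s: 17.53
ee_pos: [0.5929, 0.0553, 0.3106]
tcp_rot: [3.141, 0.0, 1.051]
wrist_force: [-2.6, -1.3, 6.8]
grip_width: 0.0167
```

```bash
python3 s.py
```

```text
17.53 yaw [3.1411e+00 3.0000e-04 1.0506e+00] z [0.5929 0.0553 0.3106] F [-2.6 -1.3  6.8] M [-0.061  0.558  0.064] t6 0.42 w 0.0167
```

apply_moves(rows="0 0 0 0.02 0;0 0 0 0.04 0;0 0 0 0.05 0;0 0 0 0.05 0")

```text
time_s: 17.87
ee_pos: [0.5929, 0.0553, 0.3107]
tcp_rot: [3.141, 0.0, 1.001]
wrist_force: [-1.8, -0.7, 6.2]
grip_width: 0.0167
```

```bash
python3 s.py
```

```text
17.87 yaw [3.1410e+00 2.0000e-04 1.0006e+00] z [0.5929 0.0553 0.3107] F [-1.8 -0.7  6.2] M [-0.083  0.565  0.064] t6 0.42 w 0.0167
```

apply_moves(rows="0 0 0 0.02 0;0 0 0 0.04 0;0 0 0 0.05 0;0 0 0 0.05 0")

```text
time_s: 18.2
ee_pos: [0.5929, 0.0553, 0.3107]
tcp_rot: [3.141, 0.0, 0.951]
wrist_force: [-2.7, -0.1, 5.5]
grip_width: 0.0167
```

```bash
python3 s.py
python3 - <<'E'
from h import *
im,d=get_image("scene"); cv2.imwrite("pics/s10.png",cv2.resize(im[205:305,120:240],None,fx=6,fy=6,interpolation=cv2.INTER_CUBIC))
E
```

```text
18.2 yaw [3.1411e+00 3.0000e-04 9.5070e-01] z [0.5929 0.0553 0.3107] F [-2.7 -0.1  5.5] M [-0.106  0.622  0.036] t6 0.425 w 0.0167
```

View pics/s10.png

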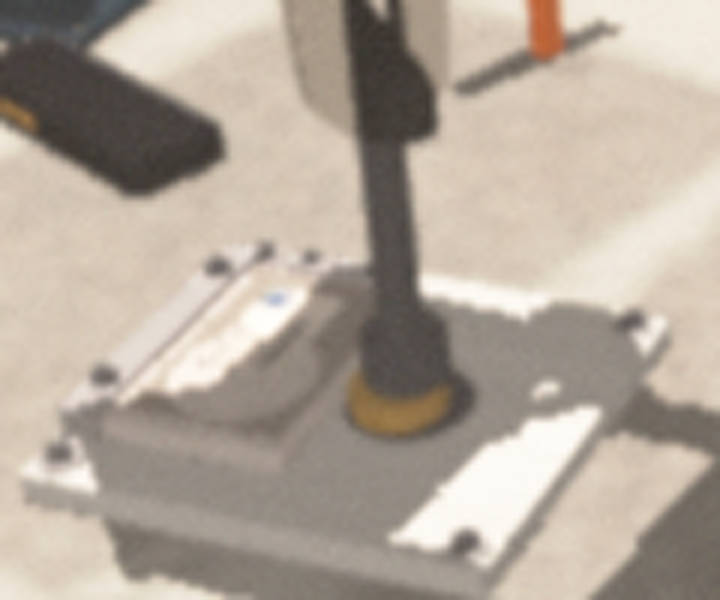

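apply_moves(rows="0 0 0 0.02 0;0 0 0 0.04 0;0 0 0 0.05 0;0 0 0 0.05 0")

```text
time_s: 18.58
ee_pos: [0.5929, 0.0553, 0.3107]
tcp_rot: [3.141, 0.0, 0.901]
wrist_force: [-3.2, -0.1, 6.3]
grip_width: 0.0167
```

```bash
python3 s.py
```

```text
18.58 yaw [3.1411e+00 3.0000e-04 9.0070e-01] z [0.5929 0.0553 0.3107] F [-3.2 -0.1  6.3] M [-0.118  0.687  0.086] t6 0.466 w 0.0167
```

apply_moves(rows="0 0 0 0.02 0;0 0 0 0.04 0;0 0 0 0.05 0;0 0 0 0.05 0")

```text
time_s: 18.92
ee_pos: [0.5929, 0.0553, 0.3107]
tcp_rot: [3.141, 0.0, 0.851]
wrist_force: [-3.7, -0.5, 6.7]
grip_width: 0.0166
```

```bash
python3 s.py
```

```text
18.92 yaw [3.1411e+00 3.0000e-04 8.5070e-01] z [0.5929 0.0553 0.3107] F [-3.7 -0.5  6.7] M [-0.208  0.74   0.092] t6 0.515 w 0.0166
```

apply_moves(rows="0 0 0 0.02 0;0 0 0 0.04 0;0 0 0 0.05 0;0 0 0 0.05 0")

```text
time_s: 19.25
ee_pos: [0.5929, 0.0553, 0.3106]
tcp_rot: [3.141, 0.0, 0.801]
wrist_force: [-3.4, -0.2, 6.0]
grip_width: 0.0167
```

```bash
python3 s.py
```

```text
19.25 yaw [3.1412e+00 4.0000e-04 8.0070e-01] z [0.5929 0.0553 0.3106] F [-3.4 -0.2  6. ] M [-0.233  0.752  0.209] t6 0.551 w 0.0167
```

The load is rising. I'll take a few repeat readings at this pose.

apply_moves(rows="0 0 0 0 0")

```text
time_s: 19.33
ee_pos: [0.5929, 0.0553, 0.3106]
tcp_rot: [3.141, 0.0, 0.801]
wrist_force: [-2.8, -0.9, 7.4]
grip_width: 0.0167
```

```bash
python3 s.py
```

```text
19.33 yaw [3.1411e+00 4.0000e-04 8.0140e-01] z [0.5929 0.0553 0.3106] F [-2.8 -0.9  7.4] M [-0.156  0.843  0.231] t6 0.268 w 0.0167
```

apply_moves(rows="0 0 0 0 0")

```text
time_s: 19.42
ee_pos: [0.5929, 0.0552, 0.3107]
tcp_rot: [3.141, 0.0, 0.801]
wrist_force: [-3.2, -0.3, 7.5]
grip_width: 0.0169
```

```bash
python3 s.py
```

```text
19.42 yaw [3.1411e+00 4.0000e-04 8.0150e-01] z [0.5929 0.0552 0.3107] F [-3.2 -0.3  7.5] M [-0.197  0.812  0.237] t6 0.202 w 0.0169
```

apply_moves(rows="0 0 0 0 0")

```text
time_s: 19.5
ee_pos: [0.5929, 0.0553, 0.3106]
tcp_rot: [3.141, 0.0, 0.802]
wrist_force: [-4.1, -0.9, 6.4]
grip_width: 0.0165
```

```bash
python3 s.py
```

```text
19.5 yaw [3.1411e+00 4.0000e-04 8.0150e-01] z [0.5929 0.0553 0.3106] F [-4.1 -0.9  6.4] M [-0.178  0.799  0.214] t6 0.196 w 0.0165
```

apply_moves(rows="0 0 0 0 0")

```text
time_s: 19.58
ee_pos: [0.5929, 0.0553, 0.3106]
tcp_rot: [3.141, 0.0, 0.802]
wrist_force: [-2.8, 0.1, 6.2]
grip_width: 0.0167
```

```bash
python3 s.py
```

```text
19.58 yaw [3.1411e+00 4.0000e-04 8.0150e-01] z [0.5929 0.0553 0.3106] F [-2.8  0.1  6.2] M [-0.202  0.841  0.208] t6 0.195 w 0.0167
```

Mean Mz is about 0.22, which is 0.17–0.18 over free. A small further nudge for the middle of the band, then I let go.

apply_moves(rows="0 0 0 0.01 0;0 0 0 0.01 0;0 0 0 0.01 0")

```text
time_s: 19.83
ee_pos: [0.5929, 0.0553, 0.3106]
tcp_rot: [3.141, 0.0, 0.791]
wrist_force: [-3.1, -1.4, 7.4]
grip_width: 0.0169
```

```bash
python3 s.py
```

```text
19.83 yaw [3.1411e+00 4.0000e-04 7.9140e-01] z [0.5929 0.0553 0.3106] F [-3.1 -1.4  7.4] M [-0.107  0.818  0.218] t6 0.267 w 0.0169
```

apply_moves(rows="0 0 0 0 0")

```text
time_s: 19.92
ee_pos: [0.5929, 0.0553, 0.3106]
tcp_rot: [3.141, 0.0, 0.791]
wrist_force: [-2.9, -0.8, 7.4]
grip_width: 0.0166
```

```bash
python3 s.py
```

```text
19.92 yaw [3.1411e+00 4.0000e-04 7.9150e-01] z [0.5929 0.0553 0.3106] F [-2.9 -0.8  7.4] M [-0.197  0.856  0.216] t6 0.213 w 0.0166
```

apply_moves(rows="0 0 0 0 0")

```text
time_s: 20.0
ee_pos: [0.5929, 0.0553, 0.3106]
tcp_rot: [3.141, 0.0, 0.791]
wrist_force: [-2.7, -0.8, 8.2]
grip_width: 0.0165
```

```bash
python3 s.py
```

```text
20.0 yaw [3.1411e+00 4.0000e-04 7.9150e-01] z [0.5929 0.0553 0.3106] F [-2.7 -0.8  8.2] M [-0.145  0.814  0.235] t6 0.207 w 0.0165
```

apply_moves(rows="0 0 0 0 15;0 0 0 0 30;0 0 0 0 50;0 0 0 0 50;0 0 0 0 50")

```text
time_s: 20.42
ee_pos: [0.5929, 0.0554, 0.31]
tcp_rot: [-3.142, 0.0, 0.79]
wrist_force: [0.0, 1.1, -0.3]
grip_width: 0.0389
```

```bash
python3 s.py
```

```text
20.42 yaw [-3.1416e+00  2.0000e-04  7.9030e-01] z [0.5929 0.0554 0.31  ] F [ 0.   1.1 -0.3] M [-0.041 -0.131  0.04 ] t6 -0.017 w 0.0389
```

apply_moves(rows="0 0 -5 0 60;0 0 -15 0 60;0 0 -35 0 60;0 0 -60 0 60;0 0 -90 0 60")

```text
time_s: 20.83
ee_pos: [0.5927, 0.0554, 0.4011]
tcp_rot: [-3.141, 0.001, 0.79]
wrist_force: [-1.1, -0.8, 0.5]
grip_width: 0.0557
```

apply_moves(rows="0 -35 -10 0 60;0 -70 -20 0 60;0 -105 -20 0 60;0 -140 -20 0 60;0 -140 -20 0 60")

```text
time_s: 21.25
ee_pos: [0.4903, 0.1566, 0.4222]
tcp_rot: [3.142, -0.002, 0.793]
wrist_force: [-0.6, -0.5, 0.3]
grip_width: 0.0562
```

```bash
python3 s.py
python3 - <<'E'
from h import *
im,d=get_image("scene"); cv2.imwrite("pics/s11.png",cv2.resize(im[185:305,110:240],None,fx=5,fy=5,interpolation=cv2.INTER_CUBIC))
c=calibration("scene");W=cloud(c,d)
im,d=get_image("top"); cv2.imwrite("pics/t11.png",cv2.resize(im[120:210,135:235],None,fx=6,fy=6,interpolation=cv2.INTER_CUBIC))
c=calibration("top"); W=cloud(c,d)[110:220,100:250].reshape(-1,3); P=W[(W[:,2]>.138)&(W[:,2]<.17)&(np.hypot(W[:,0]-.593,W[:,1]-.055)<.06)]
print(len(P),P.mean(0) if len(P) else 0,np.median(P[:,2]) if len(P) else 0, cv2.minAreaRect(P[:,:2].astype(np.float32)*1000) if len(P) else 0)
E
```

```text
21.25 yaw [ 3.1415e+00 -2.3000e-03  7.9270e-01] z [0.4903 0.1566 0.4222] F [-0.6 -0.5  0.3] M [-0.019 -0.143  0.003] t6 1.471 w 0.0562
340 [0.59057623 0.05352134 0.15230766] 0.1536005492467258 ((592.3161010742188, 54.16679382324219), (17.878681182861328, 86.73271179199219), 47.14125061035156)
```

View pics/s11.png

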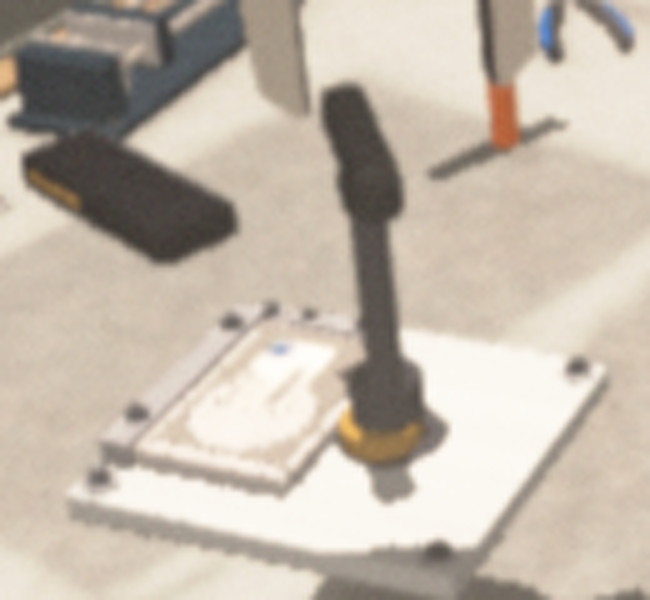

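View pics/t11.png

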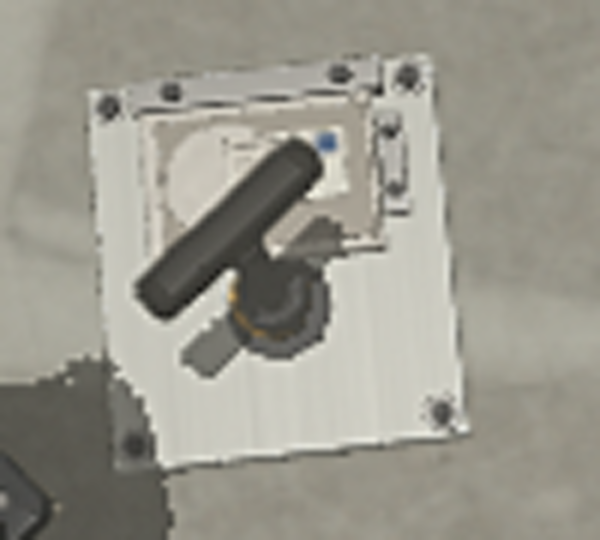

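The key stands upright. Its top is at z ≈ 0.154, so the tip is at about the socket floor. The drive touches the fence at (250,100). I'll let the arm settle, check once more and hand in.

apply_moves(rows="0 0 0 0 60;0 0 0 0 60;0 0 0 0 60;0 0 0 0 60")

```text
time_s: 21.68
ee_pos: [0.494, 0.1534, 0.4201]
tcp_rot: [-3.141, 0.0, 0.789]
wrist_force: [-0.0, 0.2, 0.0]
grip_width: 0.0557
```

```bash
python3 s.py
python3 - <<'E'
from h import *
im,d=get_image("top"); cv2.imwrite("pics/t12.png",im)
c=calibration("top"); W=cloud(c,d)[110:220,100:250].reshape(-1,3); P=W[(W[:,2]>.138)&(W[:,2]<.17)&(np.hypot(W[:,0]-.593,W[:,1]-.055)<.06)]
print(len(P),P.mean(0),np.median(P[:,2]), cv2.minAreaRect(P[:,:2].astype(np.float32)*1000))
print(close_job())
E
```

```text
21.68 yaw [-3.1413e+00  5.0000e-04  7.8890e-01] z [0.494  0.1534 0.4201] F [-0.   0.2  0. ] M [ 0.004 -0.124 -0.021] t6 -0.009 w 0.0557
338 [0.59066195 0.05340543 0.15258639] 0.153738418546507 ((592.1119384765625, 54.154029846191406), (18.978012084960938, 86.41215515136719), 46.29159927368164)
the job is handed in; nothing more can be done
None
```

The drive is clamped against the fence, the thicker key is left standing in the screw, and the job was handed in at about 21.7 s. The thinner key was not touched.

- **Key and insertion:** I drew the thick key (88 mm bar) out of the stand and turned it about 30° to match the socket hexagon seen in the wrist camera. It slid in with almost no resistance. It met the floor at the computed home height under about 7 N, before any turning.
- **Clamping:** I turned it about 1.34 rad clockwise. The moment settled at about 0.22 N m against about 0.045 N m when free, so roughly 0.18 N m over free, within the 0.15–0.25 band.
- **After letting go:**
  - The key's top is at z ≈ 0.154 m, which puts the tip within about 1 mm of the socket floor.
  - The bar is still centred over the screw and within about 2° of the angle where I left it.
  - The drive lies against the fence, and the wrist force is zero with the arm clear.

Nothing failed or disagreed beyond camera noise of 1–2 mm. The force on the fence could not be measured; I judged it only from the turning moment. The grip force was fixed at half of maximum (about 30 N), below the recommended 40 N, but the bar did not visibly slip.

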